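Clamp a mitred moulding with the wedge peg

TASK

Lay the long mitre-ended moulding flat in the nest of the wooden clamping jig, its mitred ends along the slanted stops. Then pick up the mallet by its handle and knock the steel wedge peg down with a smart downward blow or blows (not a slow push) until its head sits fully home on the housing and the jaw has closed on the moulding; touch the peg and jaw only with the mallet. Finally stand the mallet back on its face on the bench, off the jig, and leave the other things where they are.

Things in the scene. Friction and masses are not known exactly. Their poses are not given: they have to be found in the camera images.
- long_moulding: gilded frame moulding, trapezoid in plan, 28 mm wide (x), 22 mm high, 0.05 kg. Origin: centre of underside, z up. Along y it is 158 mm at the tall edge x = +14 mm (face 18 mm high), 102 mm at the low edge x = -14 mm (face 9 mm high, then sloping up); 45 degree mitred ends. Grip across x at mid-length, fingertips within 3 mm of what it lies on.
- jig: clamping jig fixed to the bench, plywood base 96 (x) x 286 (y) x 14 mm (z). Origin: centre of its underside, z up. The nest lies toward its -y end, the wedge housing and peg at its +y end; the nest's back fence is on the +x side. Behind the gap between jig and mouldings a framed picture on an easel leans over the bench from x = 0.68: pass in front of it with the gripper's body.
- nest (a point): middle of the open nest on its floor, 20 mm above the bench, axes as jig. The long moulding's origin goes here, its x, y along the jig's; play 2 mm each way in x, 3 mm in y. Open for fingers 30 mm each way along y from here, down to 14 mm above the bench. Fence and stops rise 14 mm above the floor, front lip 7 mm. The jaw then pushes the moulding 2.5 mm to +x, 5 mm to -y.
- peg (a joint): how far the steel wedge peg is driven down, m: 0 = up (start), 0.025 = fully home with its head on the housing. A friction fit with a light spring, it stays where it is left; it takes about 8 N to move.
- peg_top (a point): centre of the flat top of the peg's round head, 35 mm in diameter; 82 mm above the bench when up, 57 mm when home. It stands 135 mm from nest along the jig's +y and 2.5 mm along its +x; the housing round the peg is 52 x 46 mm and 45 mm high.
- jaw (a joint): how far the sliding steel jaw at the nest's +y end has closed, m: 0 = open, 0.010 = closed. Geared to the peg (0.4 times its travel), not to be moved by hand.
- mallet: mallet of 0.3 kg that stands on one rubber face on the bench, its handle level. Origin: centre of the lower (striking) face, z up through the head, which is 48 mm in diameter and 82 mm high. The handle runs to -x at 41 mm height, from the head to 170 mm from the head's axis, 20 mm wide (y) and 26 mm high.
- mallet_grip (a point): point on the handle's centre line, 75 mm from the head's axis and 41 mm above the striking face: a good place to grip across the handle; axes as mallet.
- short_moulding: bystander: offcut of dark moulding with square ends, 22 x 100 x 18 mm, along its y; origin at the centre of its underside.
- glue_bottle: bystander: white glue bottle, 50 mm in diameter, 140 mm high; origin at the centre of its underside.
- blue_jar: bystander: blue jar, 57 mm in diameter, 64 mm high; origin at the centre of its underside.
Mind the look-alikes: they are no part of the job. What is meant by the long_moulding is not orange, and is the larger of those in its own colour.

How it is judged:
By the outcome, as a careful person would: the job done as asked, in the order asked, and still so for the second after the job is handed in, with the robot touching nothing.
It also fails if it takes over 61 s, if anything falls off the work surface, if the arm or the gripper's body presses on something with over 40 N, if the wrist force passes 120 N, or if a joint passes its speed limit or range.

ROBOT

A 6-joint arm with a two-finger parallel gripper is mounted at the origin on a cart in front of the work surface, level with it; the furniture and walls round the work are solid. World frame = base frame: x ahead of the robot, y to its left, z up, the work surface at z = 0. Lengths are in m, angles in degrees, forces in N, time in s.
With the tool pointing down it reaches from about 0.25 to 0.725 m from the base axis. Payload 9.7 kg.
Tool frame: the origin (TCP) lies between the finger pads; the fingertips stand 19 mm ahead of it and the grasp point (between the pads) is the TCP; z points along the fingers, y is the line along which they close (so a half turn about z gives the same grasp; the last joint's range is limited). The gripper opens to 85 mm and grips with 20 to 120 N. Pads are 22 mm wide; open, the fingers measure 114 mm over their backs; the gripper's body (76 mm by 85 mm) begins 54 mm behind the grasp point. The pads swing forward as they close: fully open they stand 13 mm farther back than shut.
Start: joints at [65.031, 4.979, 10.078, 95.1, 0, 90], TCP at [0.232, 0.499, 0.25] pointing down, gripper open.
Joint ranges: [-179.16, 179.16], [-48.56, 103.87], [-65.8, 70.77], [-126.05, 130.52], [-82.76, 87.17], [-180, 180]. Speed limits (degrees/s): [127.2, 127.2, 147.25, 180, 180, 180].

INTERFACE

Orientations are given as [roll, pitch, yaw] about the fixed x, y, z axes, in that order (R = Rz(yaw) Ry(pitch) Rx(roll)).
In Python, from workcell import bot gives the robot as it stands. The module is installed in compiled form; this text tells all that it offers.
- The arm moves only by the shell command python3 -m crank 'ROWS' [OPENING] [FORCE]. ROWS is JSON, a list that holds one entry, the list of rows, each a list of 6 numbers: the shift along the world's x, y, z as a fraction of full scale, then the turn, a rotation vector about the world's x, y, z as a fraction of full scale. In form: [[[x, y, z, wx, wy, wz], ...]]. A call has 1 to 20 rows; each row shifts and turns the commanded pose from where the row before left it; what a row does not reach is not made up. Full scale, the value 1, is 20 mm for a shift and 0.12 rad for a turn. A row lasts 1/12 s, in which the tool goes at most 41.7 mm and 7.16 degrees, less where a joint would pass 70% of its speed; a pose out of reach is approached as far as the arm can. A call with a number of a shift or a turn outside -1 to 1 is refused whole. A call with a gripper value outside its range is refused whole. OPENING is the opening, from 0 (shut) to 1 (fully open), set as the call begins (- or left out, the last holds). The fingers move at their own pace and stop on an object; FORCE is the grip in N (left out, the last holds). Time passes only in rows, so rows that do not move let the fingers close. It gives the time, the measured TCP pose, the force, the opening and the grip force at its end, in the units of the state.
- bot.get_obs(): the state, without advancing time (a new reading comes with each control period).
- bot.camera(name): name is "side" or "top" or "wrist"; returns the picture (384x512x3 uint8, red, green, blue); there is no depth.
- bot.camera_model(name): a dict with "vertical_fov" (degrees; the focal length in pixels is half the picture's height over the tangent of half this angle, whatever the lens; pixels are square), "cx", "cy" (the principal point, pixels), "R" (3x3) and "t" (3): a world point X has camera coordinates R X + t. Camera axes: x right, y down, z forward; pixel columns grow to the right and rows downward; lengths in m; the calibration is good to about 2 mm. A picture is of the moment at which its call begins: read the wrist's pose just before it. camera_model takes no time and is no camera call; for the wrist camera it gives the pose at the moment of the call.
- bot.job_done(): hands the job in; it is judged then, once.
The state is a dict: "time": time; "q": joint angles; "qd": joint speeds; "joint_efforts": joint torques, N m; "ee_pos": TCP position; "tcp_rot": TCP orientation; "wrist_force": force on the tool from outside, world axes, zero at the start; "torque": the same for the moment, N m; "opening": finger opening in m; "grasp_force": force on a finger pad.
Only numpy, scipy, OpenCV 4.12 (cv2) and the standard library are available. Lean on these libraries where they do the work, as an engineer would, in place of code of your own. Each camera call takes 0.05 s, during which the arm holds its last target. There are 200 camera calls.

## Working session

There is one attempt and no reset: what is moved stays moved. The work goes in short steps, Python scripts to look and compute and a shell command to move; the robot and the scene stay as the last step left them, time stands still between calls to the robot, and variables do not carry over. Pictures are saved under pics/ and viewed, at most 10 in all, crops included, and the job is handed in when it is done.

```bash
mkdir -p pics; cat > h.py <<'E'
import numpy as np, cv2
from workcell import bot
def snap(n,f):
    m=bot.camera_model(n); im=bot.camera(n); cv2.imwrite(f'pics/{f}.png',im[:,:,::-1]); return m,im
def ray(m,u,v):
    f=192/np.tan(np.radians(m['vertical_fov'])/2); R=np.array(m['R']);t=np.array(m['t'])
    return -R.T@t, R.T@np.array([(u-m['cx'])/f,(v-m['cy'])/f,1])
def at(m,u,v,z):
    c,d=ray(m,u,v); return c+d*(z-c[2])/d[2]
def px(m,X):
    f=192/np.tan(np.radians(m['vertical_fov'])/2); p=np.array(m['R'])@np.array(X)+np.array(m['t'])
    return f*p[0]/p[2]+m['cx'],f*p[1]/p[2]+m['cy']
E
python3 - <<'E'
from h import *
for n in ('top','side'):
    m,im=snap(n,n+'0'); print(n,m); 
a=cv2.imread('pics/top0.png')
cv2.imwrite('pics/top0b.png',cv2.resize(a,(800,600),interpolation=2))
E
```

```text
top {'vertical_fov': 51.202981840126384, 'cx': 252.8276292295241, 'cy': 192.38697471585084, 'R': array([[-0.00372834, -0.9993529 , -0.03577549],
       [-0.98681715,  0.00946528, -0.16156213],
       [ 0.1617962 ,  0.03470151, -0.98621387]]), 't': array([0.10943114, 0.54539241, 0.88135014])}
side {'vertical_fov': 45.098208559199335, 'cx': 258.95764755369015, 'cy': 185.1577068070204, 'R': array([[-0.99821802, -0.05651062,  0.01916589],
       [-0.05015537,  0.62054617, -0.7825643 ],
       [ 0.03232987, -0.78213106, -0.62227468]]), 't': array([0.55933133, 0.05528038, 1.31031116])}
```

View pics/top0b.png

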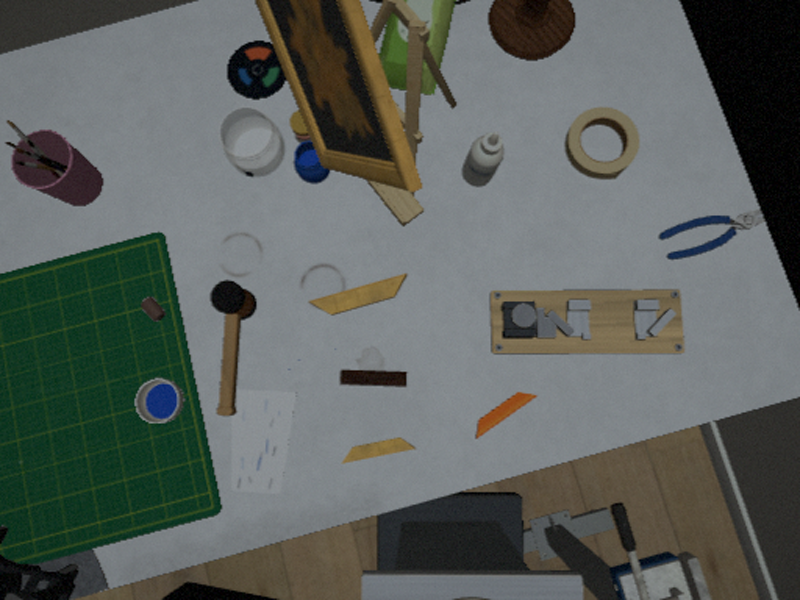

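View pics/side0.png

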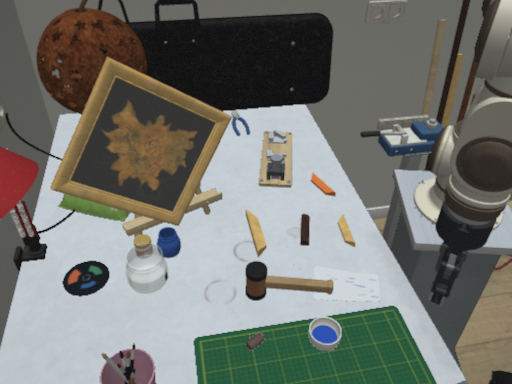

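The top picture (at 800x600) shows three trapezoid mouldings: the gold one at (358,293), a smaller gold one at (380,450) and the orange one at (505,413). The larger gold one at (358,293) fits the description. The mallet head is at (230,297) with its handle running to (227,412), and the jig is at (587,322) with the peg at (523,315). I'll confirm in an enlarged crop.

```bash
python3 - <<'E'
import cv2,numpy as np
a=cv2.imread('pics/top0.png')
A=cv2.resize(a[165:275,130:290],(800,550),interpolation=2);cv2.imwrite('pics/c1.png',A)
B=cv2.resize(a[175:235,305:445],(798,342),interpolation=2);cv2.imwrite('pics/c2.png',B)
E
```

```text
(no output)
```

View pics/c1.png

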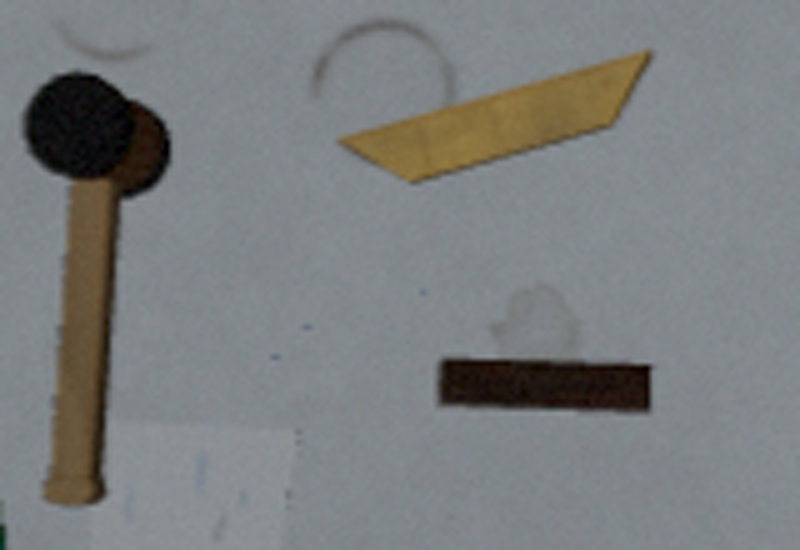

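View pics/c2.png

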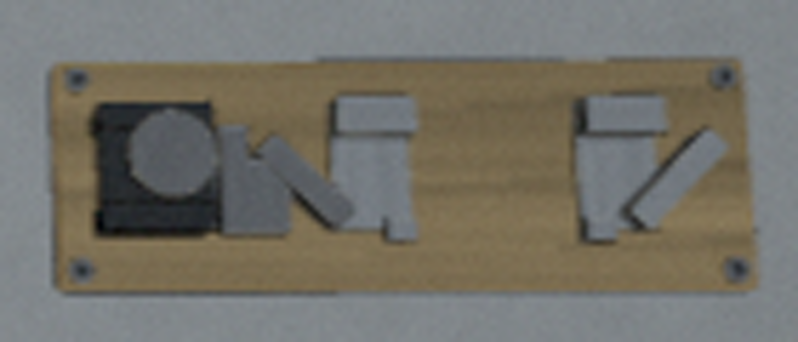

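```bash
python3 - <<'E'
from h import *
m=bot.camera_model('top')
A=lambda u,v,z: at(m,(u+.5)/5-.5+130,(v+.5)/5-.5+165,z)
B=lambda u,v,z: at(m,(u+.5)/5.7-.5+305,(v+.5)/5.7-.5+175,z)
d=lambda p,q: (np.linalg.norm(p-q)*1e3, np.degrees(np.arctan2(*(p-q)[[1,0]])))
np.set_printoptions(precision=4,suppress=True)
l,r,sl,sr=A(338,140,.018),A(652,52,.018),A(413,183,.005),A(612,125,.005)
print('cam',-np.array(m['R']).T@m['t']); print('mould',l,r,sl,sr,d(l,r),d(sl,sr),'mid',(l+r)/2,(sl+sr)/2,((l+r)/2+(sl+sr)/2)/2)
c=[B(50,63,.014),B(742,58,.014),B(758,290,.014),B(58,293,.014)]
print('jig',c,d(c[0],c[1]),d(c[3],c[2]),d(c[0],c[3]),'centre',sum(c)/4)
print('peg',B(172,152,.082))
print('nest stops: left pads', B(375,115,.034),B(625,115,.034))
h,e=A(78,125,.082),A(75,492,.054); h2=A(95,180,.054)
print('mallet head',h,'end',e,d(h,e), 'h2',h2,d(h2,e))
print('others short',A(545,385,.018))
E
```

```text
cam [0.396  0.0736 0.9612]
mould [0.5515 0.2403 0.018 ] [0.5929 0.0894 0.018 ] [0.5322 0.2057 0.005 ] [0.5597 0.1092 0.005 ] (np.float64(156.4902512126272), np.float64(105.33944709585936)) (np.float64(100.3249625780617), np.float64(105.92565233109158)) mid [0.5722 0.1649 0.018 ] [0.546  0.1575 0.005 ] [0.5591 0.1612 0.0115]
jig [array([ 0.5664, -0.0379,  0.014 ]), array([ 0.5656, -0.3237,  0.014 ]), array([ 0.4693, -0.3228,  0.014 ]), array([ 0.4699, -0.0385,  0.014 ])] (np.float64(285.82640440569253), np.float64(89.83754227711037)) (np.float64(284.35905333237054), np.float64(89.87119579139522)) (np.float64(96.42419955937333), np.float64(0.3454786772422802)) centre [ 0.5178 -0.1807  0.014 ]
peg [ 0.5188 -0.0758  0.082 ]
nest stops: left pads [ 0.5399 -0.1665  0.034 ] [ 0.539  -0.2669  0.034 ]
mallet head [0.5489 0.3468 0.082 ] end [0.386  0.3501 0.054 ] (np.float64(165.35710670583228), np.float64(-1.170905654434826)) h2 [0.5279 0.3465 0.054 ] (np.float64(141.98638509724418), np.float64(-1.4534841856173952))
others short [0.4342 0.1406 0.018 ]
```

The crop confirms the larger gold trapezoid: its long edge measures 156 mm (158 given) and its short edge 100 mm (102 given). The jig measures 285 x 96 mm at yaw about 0. The peg is at (0.519, -0.076), so the nest is at about (0.516, -0.211).

```bash
python3 - <<'E'
from h import *
o=bot.get_obs(); print(o)
from scipy.spatial.transform import Rotation as R
print(R.from_euler('xyz',o['tcp_rot'],degrees=True).as_matrix().round(3)); m=bot.camera_model('wrist'); print(m)
E
```

```text
{'time': 0.1, 'q': array([ 6.50323475e+01,  5.00748850e+00,  1.00391551e+01,  9.50990860e+01,
       -5.66259610e-04,  8.99994771e+01]), 'qd': array([-0.03341173,  0.0126909 ,  0.13419939,  0.06778163,  0.02732094,
        0.02427138]), 'joint_efforts': array([-1.39580057e-03, -5.21561909e+01,  4.65652370e+01,  1.60317449e-02,
       -5.71543512e-05,  3.40433098e-05]), 'ee_pos': array([0.23208523, 0.49843666, 0.24965981]), 'tcp_rot': array([-1.79932581e+02,  5.65643910e-04,  1.55032871e+02]), 'wrist_force': array([-0.22433854, -0.05968515,  0.6285152 ]), 'torque': array([-0.00382971, -0.0642699 , -0.03448921]), 'grasp_force': 0.0, 'opening': 0.0855461930738835}
[[-0.907  0.422 -0.   ]
 [ 0.422  0.907 -0.001]
 [-0.    -0.001 -1.   ]]
{'vertical_fov': 61.3039633983639, 'cx': 254.6297863780822, 'cy': 192.30781540652774, 'R': array([[ 0.42174652,  0.9067132 , -0.00102053],
       [ 0.86289201, -0.40101745,  0.30757501],
       [ 0.27847307, -0.1305993 , -0.95152329]]), 't': array([-0.54963171, -0.04013437,  0.37904032])}
```

```bash
python3 -m crank '[[[0.82,-0.84,-0.25,0,0,-0.36],[0.82,-0.84,-0.25,0,0,-0.36],[0.82,-0.84,-0.25,0,0,-0.36],[0.82,-0.84,-0.25,0,0,-0.36],[0.82,-0.84,-0.25,0,0,-0.36],[0.82,-0.84,-0.25,0,0,-0.36],[0.82,-0.84,-0.25,0,0,-0.36],[0.82,-0.84,-0.25,0,0,-0.36],[0.82,-0.84,-0.25,0,0,-0.36],[0.82,-0.84,-0.25,0,0,-0.36],[0.82,-0.84,-0.25,0,0,-0.36],[0.82,-0.84,-0.25,0,0,-0.36],[0.82,-0.84,-0.25,0,0,-0.36],[0.82,-0.84,-0.25,0,0,-0.36],[0.82,-0.84,-0.25,0,0,-0.36],[0.82,-0.84,-0.25,0,0,-0.36],[0.82,-0.84,-0.25,0,0,-0.36],[0.82,-0.84,-0.25,0,0,-0.36],[0.82,-0.84,-0.25,0,0,-0.36],[0.82,-0.84,-0.25,0,0,-0.36]]]' 0.65 30
python3 -m crank '[[[0,0,0,0,0,0],[0,0,0,0,0,0]]]'
python3 - <<'E'
from h import *
o=bot.get_obs(); print(o['q'],o['ee_pos'],o['tcp_rot'])
m,im=snap('wrist','w1')
for X in ([.5515,.2403,.018],[.5929,.0894,.018],[.5322,.2057,.009],[.5597,.1092,.009]): print(px(m,X))
E
```

```text
time: 1.77
ee_pos: [0.5607, 0.1615, 0.1496]
tcp_rot: [-180.0, 0.0, 105.4]
wrist_force: [0.1, 0.5, 0.3]
opening: 0.0554
grasp_force: 0.0
time: 1.93
ee_pos: [0.5602, 0.1617, 0.1493]
tcp_rot: [-179.9, -0.0, 105.4]
wrist_force: [0.3, 0.5, 0.3]
opening: 0.0554
grasp_force: 0.0
[1.60981119e+01 8.76804694e+00 3.06868894e+00 8.44077625e+01
 6.94001740e-03 9.06524160e+01] [0.56021823 0.16171222 0.14929148] [-1.79892807e+02 -5.71982179e-03  1.05445684e+02]
(np.float64(271.4473377762225), np.float64(88.57240925476994))
(np.float64(268.2679790406982), np.float64(272.0670407451589))
(np.float64(235.57178167544294), np.float64(125.54016919663405))
(np.float64(238.45161137440755), np.float64(239.26471065042102))
```

View pics/w1.png

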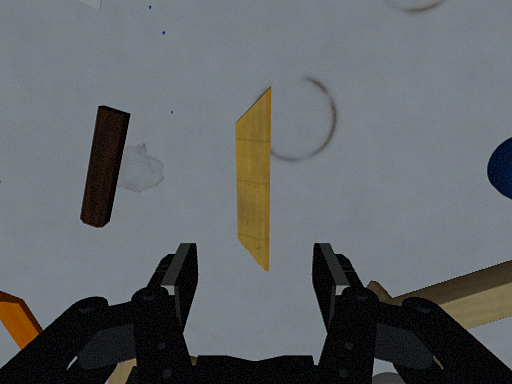

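The wrist picture shows the moulding's corners at (271,87), (268,271), (236,123) and (238,239), within 2 px of the prediction. I'll go down and grip.

```bash
python3 -m crank '[[[-0.06,-0.02,-0.9,0,0,0],[0,0,-0.9,0,0,0],[0,0,-0.9,0,0,0],[0,0,-0.9,0,0,0],[0,0,-0.9,0,0,0],[0,0,-0.9,0,0,0],[0,0,-0.6,0,0,0],[0,0,-0.4,0,0,0],[0,0,0,0,0,0],[0,0,0,0,0,0]]]' 0.65 30
python3 -m crank '[[[0,0,0,0,0,0],[0,0,0,0,0,0],[0,0,0,0,0,0],[0,0,0,0,0,0],[0,0,0,0,0,0],[0,0,0,0,0,0],[0,0,0,0,0,0],[0,0,0,0,0,0]]]' 0 30
```

```text
time: 2.82
ee_pos: [0.5589, 0.1626, 0.0228]
tcp_rot: [180.0, -0.0, 105.6]
wrist_force: [-0.8, 0.5, 0.4]
opening: 0.0556
grasp_force: 0.0
time: 3.48
ee_pos: [0.5597, 0.1624, 0.0236]
tcp_rot: [179.9, -0.0, 105.5]
wrist_force: [-0.6, 0.3, 5.7]
opening: 0.0268
grasp_force: 30.2
```

```bash
python3 -m crank '[[[0,0,0.3,0,0,0],[0,0,0.7,0,0,0],[0,0,1,0,0,0],[0,0,1,0,0,0],[0,0,1,0,0,0],[0,0,1,0,0,0],[0,0,1,0,0,0]]]' 0 30
python3 -m crank '[[[-0.11,-0.93,0,0,0,-0.113],[-0.11,-0.93,0,0,0,-0.113],[-0.11,-0.93,0,0,0,-0.113],[-0.11,-0.93,0,0,0,-0.113],[-0.11,-0.93,0,0,0,-0.113],[-0.11,-0.93,0,0,0,-0.113],[-0.11,-0.93,0,0,0,-0.113],[-0.11,-0.93,0,0,0,-0.113],[-0.11,-0.93,0,0,0,-0.113],[-0.11,-0.93,0,0,0,-0.113],[-0.11,-0.93,0,0,0,-0.113],[-0.11,-0.93,0,0,0,-0.113],[-0.11,-0.93,0,0,0,-0.113],[-0.11,-0.93,0,0,0,-0.113],[-0.11,-0.93,0,0,0,-0.113],[-0.11,-0.93,0,0,0,-0.113],[-0.11,-0.93,0,0,0,-0.113],[-0.11,-0.93,0,0,0,-0.113],[-0.11,-0.93,0,0,0,-0.113],[-0.11,-0.93,0,0,0,-0.113]]]' 0 30
python3 -m crank '[[[0,0,0,0,0,0],[0,0,0,0,0,0],[0,0,0,0,0,0]]]'
python3 - <<'E'
from h import *
o=bot.get_obs(); print(o['q'],o['ee_pos'],o['tcp_rot'],o['wrist_force'])
m,im=snap('wrist','w2')
cv2.imwrite('pics/w2b.png',cv2.resize(im[:,:,::-1],(800,600),interpolation=2))
E
```

```text
time: 4.07
ee_pos: [0.5588, 0.1621, 0.1436]
tcp_rot: [-180.0, 0.0, 105.5]
wrist_force: [0.9, -1.0, -0.8]
opening: 0.0271
grasp_force: 29.6
time: 5.73
ee_pos: [0.5146, -0.2108, 0.1426]
tcp_rot: [-180.0, 0.0, 89.9]
wrist_force: [0.8, -0.6, -0.1]
opening: 0.0269
grasp_force: 29.7
time: 5.98
ee_pos: [0.5149, -0.2095, 0.1424]
tcp_rot: [-180.0, -0.0, 90.0]
wrist_force: [0.6, -0.2, -0.8]
opening: 0.0266
grasp_force: 29.7
[-2.21451890e+01  4.99190720e+00 -1.82986571e+00  8.31899976e+01
  1.38293311e-02  6.78663299e+01] [ 0.51490326 -0.20948443  0.14242727] [-1.79994307e+02 -1.72449791e-02  8.99884788e+01] [ 0.55909844 -0.22751908 -0.79057079]
```

View pics/w2b.png

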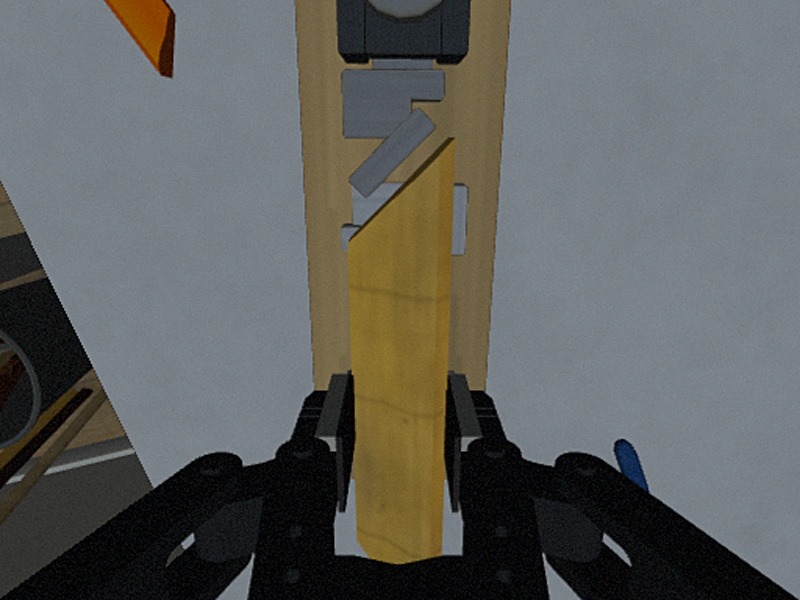

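The wrist picture shows the moulding held square over the nest, with its far corner at (454,138). The jig's edges run (297,0)-(313,385) and (510,0)-(487,385). I'll compute the offsets.

```bash
python3 - <<'E'
from h import *
np.set_printoptions(precision=4,suppress=True)
m=bot.camera_model('wrist'); k=1.5625
P=lambda u,v,z: at(m,(u+.5)/k-.5,(v+.5)/k-.5,z)
zu=.1424-.0225
print('corner',P(454,138,zu+.018)-[.014,.079,0],'low corner',P(349,240,zu+.009)-[-.014,.051,0])
print('low edge',P(349,240,zu+.009),P(354,400,zu+.009),P(357,545,zu+.009))
for v,a,b in((20,298,509),(370,312,488)): print('jig',P(a,v,.014),P(b,v,.014),(P(a,v,.014)+P(b,v,.014))/2)
print('jaw stops; fence front pad', P(467,185,.034),P(467,254,.034),P(466,185,.034))
print('housing', P(338,62,.045),P(469,62,.045)) 
E
```

```text
corner [ 0.5146 -0.2096  0.1379] low corner [ 0.5158 -0.2081  0.1289]
low edge [ 0.5018 -0.1571  0.1289] [ 0.5019 -0.206   0.1289] [ 0.5015 -0.2605  0.1289]
jig [ 0.4708 -0.0811  0.014 ] [ 0.5642 -0.0811  0.014 ] [ 0.5175 -0.0811  0.014 ]
jig [ 0.4683 -0.2513  0.014 ] [ 0.5643 -0.2512  0.014 ] [ 0.5163 -0.2513  0.014 ]
jaw stops; fence front pad [ 0.546  -0.1507  0.034 ] [ 0.5473 -0.1822  0.034 ] [ 0.5455 -0.1507  0.034 ]
housing [ 0.4913 -0.102   0.045 ] [ 0.5433 -0.102   0.045 ]
```

```bash
python3 -m crank '[[[0.06,-0.07,-0.8,0,0,0],[0,0,-0.8,0,0,0],[0,0,-0.8,0,0,0],[0,0,-0.8,0,0,0],[0,0,-0.8,0,0,0],[0,0,-0.4,0,0,0],[0,0,0,0,0,0],[0,0,0,0,0,0]]]'
python3 -m crank '[[[0,0,-0.1,0,0,0],[0,0,-0.1,0,0,0],[0,0,-0.1,0,0,0],[0,0,0,0,0,0],[0,0,0,0,0,0]]]'
```

```text
time: 6.7
ee_pos: [0.516, -0.2106, 0.0545]
tcp_rot: [-180.0, -0.0, 90.0]
wrist_force: [-3.5, 1.3, -0.7]
opening: 0.0271
grasp_force: 29.6
time: 7.12
ee_pos: [0.5161, -0.2114, 0.0484]
tcp_rot: [180.0, 0.0, 90.0]
wrist_force: [-4.3, -0.4, 0.4]
opening: 0.0267
grasp_force: 29.7
```

```bash
python3 -m crank '[[[-0.06,0,0,0,0,0],[0,0,0,0,0,0],[0,0,0,0,0,0]]]'
python3 -m crank '[[[-0.04,0,-0.1,0,0,0],[0,0,-0.1,0,0,0],[0,0,0,0,0,0],[0,0,0,0,0,0]]]'
```

```text
time: 7.37
ee_pos: [0.5155, -0.2113, 0.0486]
tcp_rot: [179.9, 0.0, 90.0]
wrist_force: [0.7, 0.3, -0.2]
opening: 0.0271
grasp_force: 30.0
time: 7.7
ee_pos: [0.5141, -0.2111, 0.044]
tcp_rot: [-180.0, -0.0, 90.0]
wrist_force: [-0.1, -1.1, -0.2]
opening: 0.0271
grasp_force: 30.0
```

```bash
python3 -m crank '[[[0,0,-0.05,0,0,0],[0,0,-0.05,0,0,0],[0,0,0,0,0,0],[0,0,0,0,0,0]]]'; python3 -m crank '[[[0,0,-0.05,0,0,0],[0,0,0,0,0,0],[0,0,0,0,0,0]]]'
```

```text
time: 8.03
ee_pos: [0.5143, -0.2112, 0.0435]
tcp_rot: [180.0, 0.0, 90.0]
wrist_force: [-3.4, 1.9, 10.2]
opening: 0.0268
grasp_force: 31.4
time: 8.28
ee_pos: [0.5143, -0.2112, 0.0435]
tcp_rot: [179.9, 0.0, 90.0]
wrist_force: [-7.2, 3.4, 17.2]
opening: 0.027
grasp_force: 32.1
```

Contact at the expected floor height, so I'll release and lift.

```bash
python3 -m crank '[[[0,0,0.08,0,0,0],[0,0,0,0,0,0]]]'; python3 -m crank '[[[0,0,0,0,0,0],[0,0,0,0,0,0],[0,0,0,0,0,0],[0,0,0,0,0,0]]]' 0.6; python3 -m crank '[[[0,0,0.4,0,0,0],[0,0,0.8,0,0,0],[0,0,1,0,0,0],[0,0,1,0,0,0],[0,0,1,0,0,0],[0,0,1,0,0,0],[0,0,0.5,0,0,0]]]'
python3 - <<'E'
from h import *
m,im=snap('wrist','w3'); 
mt,t=snap('top','t3')
a=cv2.resize(im[:,:,::-1][0:384],(640,480),interpolation=2); cv2.imwrite('pics/w3b.png',a)
E
```

```text
time: 8.45
ee_pos: [0.5145, -0.2113, 0.0436]
tcp_rot: [179.9, 0.0, 90.0]
wrist_force: [-0.5, 1.1, 7.5]
opening: 0.0273
grasp_force: 31.5
time: 8.78
ee_pos: [0.5141, -0.2112, 0.0426]
tcp_rot: [-180.0, -0.0, 90.0]
wrist_force: [0.4, 0.1, 0.1]
opening: 0.0515
grasp_force: 0.0
time: 9.37
ee_pos: [0.5148, -0.2115, 0.16]
tcp_rot: [179.8, 0.1, 90.0]
wrist_force: [-0.1, 0.3, -0.8]
opening: 0.0511
grasp_force: 0.0
```

View pics/w3b.png

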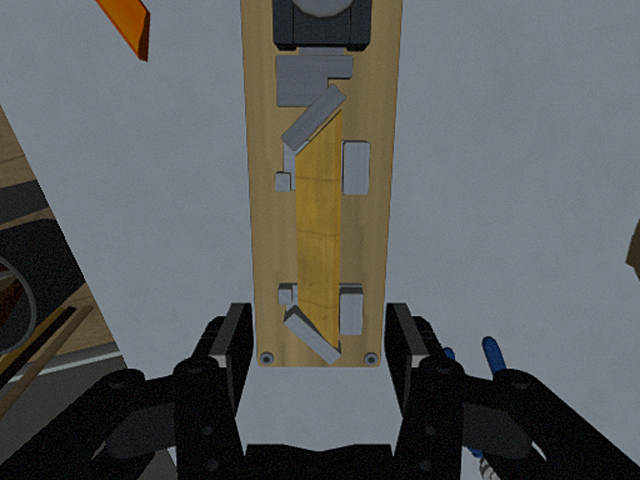

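The wrist picture shows the moulding flat in the nest at about (318,230), between both slanted stops and beside the fence blocks. Next is the mallet.

```bash
python3 -m crank '[[[-0.07,0.934,0,0,0,0.43],[-0.07,0.934,0,0,0,0.43],[-0.07,0.934,0,0,0,0.43],[-0.07,0.934,0,0,0,0.43],[-0.07,0.934,0,0,0,0.43],[-0.07,0.934,0,0,0,0.43],[-0.07,0.934,0,0,0,0.43],[-0.07,0.934,0,0,0,0.43],[-0.07,0.934,0,0,0,0.43],[-0.07,0.934,0,0,0,0.43],[-0.07,0.934,0,0,0,0.43],[-0.07,0.934,0,0,0,0.43],[-0.07,0.934,0,0,0,0.43],[-0.07,0.934,0,0,0,0.43],[-0.07,0.934,0,0,0,0.43],[-0.07,0.934,0,0,0,0.43],[-0.07,0.934,0,0,0,0.43],[-0.07,0.934,0,0,0,0.43],[-0.07,0.934,0,0,0,0.43],[-0.07,0.934,0,0,0,0.43]]]' 0.6
python3 -m crank '[[[-0.07,0.934,0,0,0,0.43],[-0.07,0.934,0,0,0,0.43],[-0.07,0.934,0,0,0,0.43],[-0.07,0.934,0,0,0,0.43],[-0.07,0.934,0,0,0,0.43],[-0.07,0.934,0,0,0,0.43],[-0.07,0.934,0,0,0,0.43],[-0.07,0.934,0,0,0,0.43],[-0.07,0.934,0,0,0,0.43],[-0.07,0.934,0,0,0,0.43],[0,0,0,0,0,0],[0,0,0,0,0,0],[0,0,0,0,0,0]]]'
python3 - <<'E'
from h import *
o=bot.get_obs(); print(o['q'],o['ee_pos'],o['tcp_rot'])
m,im=snap('wrist','w4')
cv2.imwrite('pics/w4b.png',cv2.resize(im[:,:,::-1],(800,600),interpolation=2))
E
```

```text
time: 11.13
ee_pos: [0.4855, 0.1632, 0.1554]
tcp_rot: [-179.9, -0.1, 149.3]
wrist_force: [0.7, -0.0, -0.5]
opening: 0.0513
grasp_force: 0.0
time: 12.22
ee_pos: [0.4719, 0.3486, 0.1559]
tcp_rot: [-179.9, -0.1, 178.6]
wrist_force: [0.0, -0.4, -0.3]
opening: 0.0512
grasp_force: 0.0
[ 3.64606541e+01  9.23137471e+00  4.31392535e+00  8.51785266e+01
 -1.25718997e-02  3.78288212e+01] [0.47188964 0.34860616 0.15585509] [-1.79931208e+02 -6.80958877e-02  1.78631803e+02]
```

View pics/w4b.png

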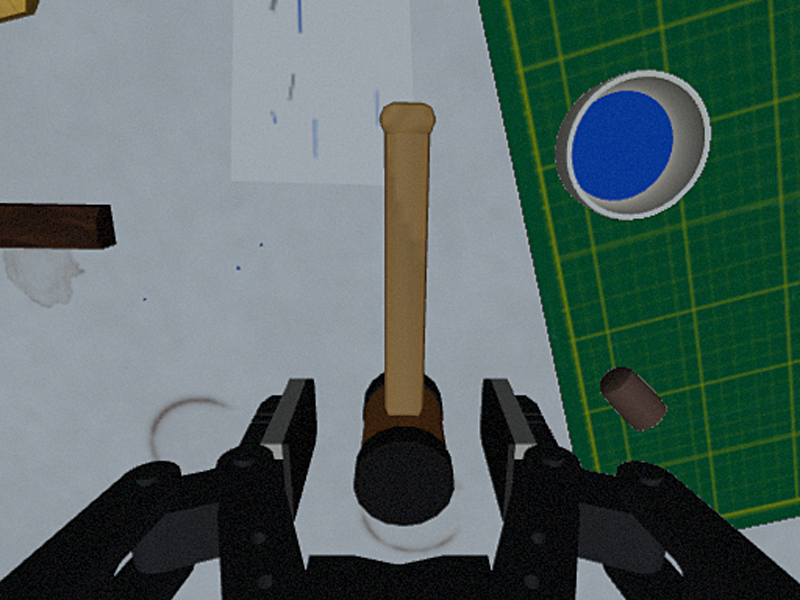

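The wrist picture shows the mallet's head top centred at (404,476), with its handle running from (404,412) to its end at (408,103). It lies centrally between the fingers.

```bash
python3 - <<'E'
from h import *
np.set_printoptions(precision=4,suppress=True)
m=bot.camera_model('wrist'); k=1.5625
P=lambda u,v,z: at(m,(u+.5)/k-.5,(v+.5)/k-.5,z)
h=P(404,476,.082); e=P(408,103,.050); a=P(405,400,.054); b=P(407.5,140,.054)
print(h,e,h-e,a,b,np.degrees(np.arctan2(*(a-b)[[1,0]])))
E
```

```text
[0.5418 0.3494 0.082 ] [0.3797 0.3547 0.05  ] [ 0.1621 -0.0053  0.032 ] [0.5181 0.3506 0.054 ] [0.3946 0.3541 0.054 ] -1.6187070747829586
```

```bash
python3 -m crank '[[[0,0.08,-0.8,0,0,0],[0,0,-0.9,0,0,0],[0,0,-0.9,0,0,0],[0,0,-0.9,0,0,0],[0,0,-0.9,0,0,0],[0,0,-0.9,0,0,0],[0,0,-0.45,0,0,0],[0,0,0,0,0,0],[0,0,0,0,0,0]]]' 0.6
python3 -m crank '[[[0,0,0,0,0,0],[0,0,0,0,0,0],[0,0,0,0,0,0],[0,0,0,0,0,0],[0,0,0,0,0,0],[0,0,0,0,0,0],[0,0,0,0,0,0],[0,0,0,0,0,0]]]' 0 110
```

```text
time: 13.02
ee_pos: [0.4722, 0.3503, 0.0421]
tcp_rot: [-180.0, -0.0, 178.6]
wrist_force: [0.3, -0.8, 0.9]
opening: 0.0513
grasp_force: 0.0
time: 13.68
ee_pos: [0.4726, 0.3511, 0.0433]
tcp_rot: [179.9, 0.1, 178.7]
wrist_force: [-1.8, -0.8, 5.8]
opening: 0.0183
grasp_force: 107.2
```

```bash
python3 -m crank '[[[0,0,0.3,0,0,0],[0,0,0.7,0,0,0],[0,0,1,0,0,0],[0,0,1,0,0,0],[0,0,1,0,0,0],[0,0,1,0,0,0],[0,0,1,0,0,0],[0,0,0.5,0,0,0]]]'
python3 -m crank '[[[-0.1,-0.5,0,0,0,0.1],[-0.1,-0.9,0,0,0,0.1],[-0.063,-0.97,0,0,0,0],[-0.063,-0.97,0,0,0,0],[-0.063,-0.97,0,0,0,0],[-0.063,-0.97,0,0,0,0],[-0.063,-0.97,0,0,0,0],[-0.063,-0.97,0,0,0,0],[-0.063,-0.97,0,0,0,0],[-0.063,-0.97,0,0,0,0],[-0.063,-0.97,0,0,0,0],[-0.063,-0.97,0,0,0,0],[-0.063,-0.97,0,0,0,0],[-0.063,-0.97,0,0,0,0],[-0.063,-0.97,0,0,0,0],[-0.063,-0.97,0,0,0,0],[-0.063,-0.97,0,0,0,0],[-0.063,-0.97,0,0,0,0],[-0.063,-0.97,0,0,0,0],[-0.063,-0.97,0,0,0,0]]]'
python3 -m crank '[[[-0.063,-0.97,0,0,0,0],[-0.063,-0.97,0,0,0,0],[0,-0.6,0,0,0,0],[0,0,0,0,0,0],[0,0,0,0,0,0],[0,0,0,0,0,0]]]'
python3 - <<'E'
from h import *
m,im=snap('wrist','w5'); mt,t=snap('top','t5'); ms,s=snap('side','s5')
o=bot.get_obs();print(o['ee_pos'],o['tcp_rot'])
A=cv2.resize(t[150:250,280:460,::-1],(540,300),interpolation=2); W=cv2.resize(im[:,:,::-1],(400,300)); S=cv2.resize(s[90:240,200:400,::-1],(400,300),interpolation=2)
cv2.imwrite('pics/m5.png',np.vstack([np.hstack([W,S]),np.hstack([A,np.zeros((300,260,3),np.uint8)])]))
E
```

```text
time: 14.35
ee_pos: [0.4725, 0.3511, 0.1746]
tcp_rot: [179.9, 0.1, 178.7]
wrist_force: [0.3, 0.7, -2.4]
opening: 0.0182
grasp_force: 107.5
time: 16.02
ee_pos: [0.4443, -0.0276, 0.1705]
tcp_rot: [-180.0, -0.1, -179.9]
wrist_force: [0.2, -0.7, -3.0]
opening: 0.0187
grasp_force: 107.6
time: 16.52
ee_pos: [0.4425, -0.0769, 0.1712]
tcp_rot: [180.0, -0.1, -179.9]
wrist_force: [0.1, 0.2, -2.4]
opening: 0.0183
grasp_force: 107.9
[ 0.44284664 -0.0765856   0.17165144] [ 1.79992202e+02 -1.83326927e-02 -1.79880346e+02]
```

View pics/m5.png

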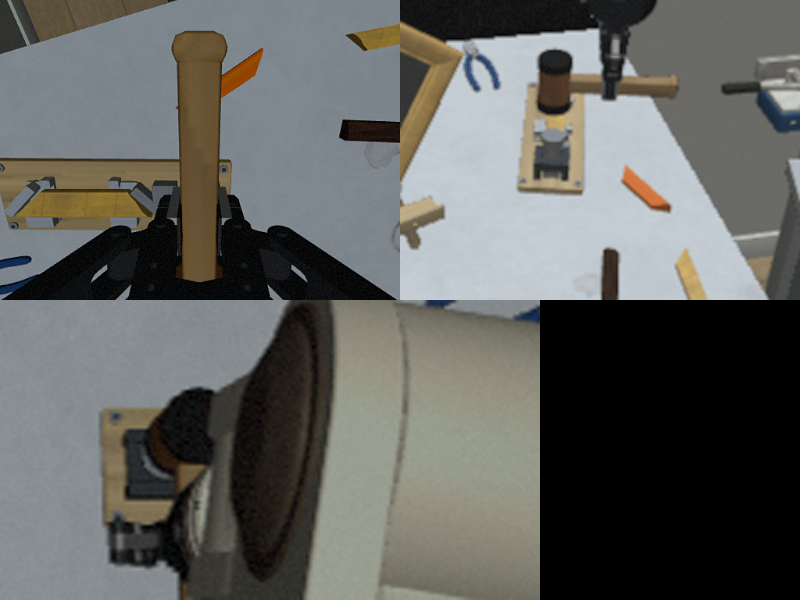

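The pictures show the handle level in the fingers and the moulding in the nest. The mallet's head top is at side crop (555,58) and top crop (188,425). I'll check the head axis against the peg.

```bash
python3 - <<'E'
from h import *
np.set_printoptions(precision=4,suppress=True)
t=bot.camera_model('top'); s=bot.camera_model('side')
print(at(t,342.3,191.3,.2105),at(s,277.2,118.8,.2105))
# peg in side: top of head before: pixel
print('peg predicted side px',px(s,[.5175,-.076,.082]))
E
```

```text
[ 0.5196 -0.0688  0.2105] [ 0.5189 -0.0712  0.2105]
peg predicted side px (np.float64(275.7924979451278), np.float64(156.7625061143719))
```

```bash
python3 -m crank '[[[0,-0.1,0.6,0,0,0],[0,0,0.4,0,0,0],[0,0,0,0,0,0],[0,0,0,0,0,0],[0,0,-1,0,0,0],[0,0,-1,0,0,0],[0,0,-1,0,0,0],[0,0,-1,0,0,0]]]'
python3 -m crank '[[[0,0,1,0,0,0],[0,0,1,0,0,0],[0,0,1,0,0,0],[0,0,1,0,0,0],[0,0,0,0,0,0],[0,0,0,0,0,0]]]'
python3 - <<'E'
from h import *
ms,s=snap('side','s6'); o=bot.get_obs();print(o['ee_pos'],o['tcp_rot'],o['wrist_force'],o['opening'])
A=cv2.resize(s[90:200,240:330,::-1],(720,880//1),interpolation=2)[200:800]
a=cv2.imread('pics/s5.png'); B=cv2.resize(a[115:190,240:310],(400,429),interpolation=2); A=cv2.resize(s[115:190,240:310,::-1],(400,429),interpolation=2)
cv2.imwrite('pics/m6.png',np.hstack([B,A]))
E
```

```text
time: 17.33
ee_pos: [0.4429, -0.0792, 0.1113]
tcp_rot: [-180.0, 0.0, -179.9]
wrist_force: [-3.6, -0.6, 5.7]
opening: 0.0183
grasp_force: 109.1
time: 17.83
ee_pos: [0.4435, -0.0792, 0.1922]
tcp_rot: [-180.0, 0.1, -179.9]
wrist_force: [-0.2, 0.3, -3.3]
opening: 0.0186
grasp_force: 108.2
[ 0.44291848 -0.07917485  0.19102622] [ 1.79996500e+02 -2.67494052e-02 -1.79938950e+02] [ 0.72979858 -0.68280218 -2.53382311] 0.018568392917422547
```

View pics/m6.png

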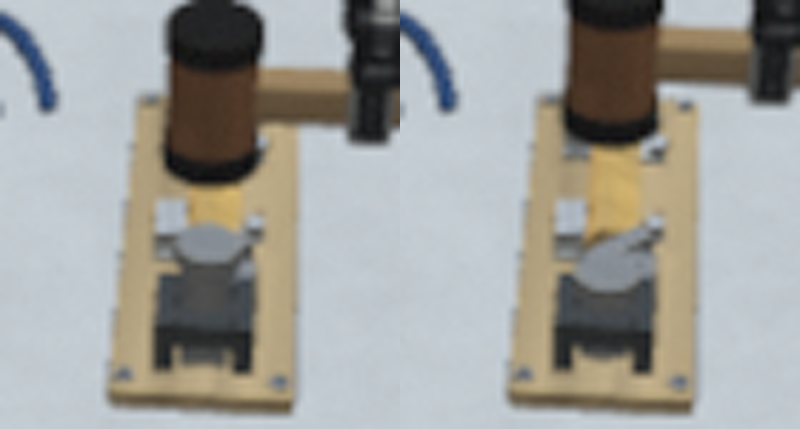

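The picture shows the first blow drove the peg about halfway: its head dropped from row 243 to row 268. Now a full blow.

```bash
python3 -m crank '[[[0,0,-0.95,0,0,0],[0,0,-0.95,0,0,0],[0,0,-0.95,0,0,0],[0,0,-0.95,0,0,0],[0,0,-0.95,0,0,0]]]'
python3 -m crank '[[[0,0,1,0,0,0],[0,0,1,0,0,0],[0,0,1,0,0,0],[0,0,1,0,0,0],[0,0,0.75,0,0,0],[0,0,0,0,0,0],[0,0,0,0,0,0]]]'
python3 - <<'E'
from h import *
ms,s=snap('side','s7'); a=cv2.imread('pics/s6.png')
B=cv2.resize(a[115:190,240:310],(400,429),interpolation=2); A=cv2.resize(s[115:190,240:310,::-1],(400,429),interpolation=2)
cv2.imwrite('pics/m7.png',np.hstack([B,A]))
E
```

```text
time: 18.3
ee_pos: [0.4417, -0.0791, 0.0949]
tcp_rot: [180.0, -0.1, -179.9]
wrist_force: [-19.0, -0.7, 25.6]
opening: 0.0187
grasp_force: 114.2
time: 18.88
ee_pos: [0.4429, -0.0792, 0.1907]
tcp_rot: [180.0, -0.0, -179.9]
wrist_force: [-0.6, -0.1, -3.0]
opening: 0.0183
grasp_force: 111.0
```

View pics/m7.png

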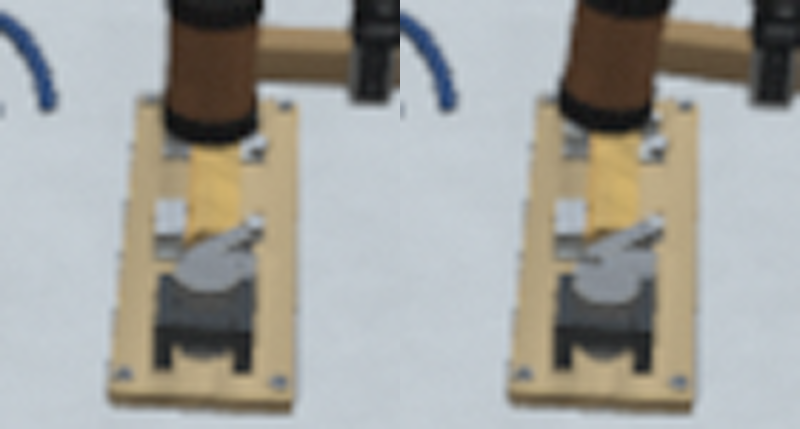

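That makes eleven pictures viewed, one over the limit of ten, so I'll view no more and measure by code. The right half shows the peg head lower, at about row 280, and the mallet tilted a few degrees in the grip (head side up).

```bash
python3 - <<'E'
from h import *
s=bot.camera_model('side')
for z in(.082,.068,.057,.060): print(z,'front rim row',px(s,[.5175,-.076+.0175,z])[1])
for n in('s5','s6','s7'):
    g=cv2.imread(f'pics/{n}.png')[:,:,1].astype(float); p=g[150:176,273:279].mean(1)
    i=np.argmin(np.diff(p)); print(n,[int(x) for x in p])
E
```

```text
0.082 front rim row 160.26757116346093
0.068 front rim row 164.23826168589892
0.057 front rim row 167.32179758961135
0.06 front rim row 166.48396811690293
s5 [162, 159, 161, 159, 150, 142, 140, 140, 141, 142, 125, 77, 77, 76, 74, 76, 76, 77, 77, 75, 74, 70, 56, 42, 43, 52]
s6 [161, 160, 162, 165, 161, 134, 110, 126, 139, 143, 142, 140, 141, 141, 142, 124, 75, 77, 76, 74, 74, 69, 55, 43, 42, 50]
s7 [162, 162, 164, 167, 152, 112, 118, 134, 144, 141, 129, 137, 142, 140, 141, 141, 143, 127, 79, 76, 75, 69, 56, 43, 42, 51]
```

The peg head's front rim edge is at row 160.24 with the peg up (predicted 160.27) and 167.28 now (home predicted 167.32), so the peg is home. The steady 25 N push at the end of the blow, against about 8 N to move the peg, agrees. Now I'll measure the mallet's tilt in the grip.

```bash
python3 - <<'E'
from h import *
s=bot.camera_model('side')
for n in('s5','s6','s7'):
    im=cv2.imread(f'pics/{n}.png').astype(float); b=im[:,:,0]  # blue: brown handle dark, bench light
    cs=range(287,300); c=[];  w=[]
    for u in cs:
        col=b[110:145,u]; k=np.clip((170-col)/(170-80),0,1); c.append((k*np.arange(110,145)).sum()/k.sum()); w.append(k.sum())
    print(n,np.polyfit(list(cs),c,1)[0],np.mean(w))
for th in(0,3,5,7):
    t=np.radians(th); f=lambda d:np.array(px(s,[.443+d*np.cos(t),-.079,.19+d*np.sin(t)])); a=f(.045)-f(.015); print(th,a[1]/a[0])
print(bot.get_obs()['ee_pos'])
E
```

```text
s5 -0.28229529118699087 10.304273504273507
s6 -0.5131361839845776 10.845299145299144
s7 -0.27903112135833785 11.528205128205128
0 0.04589325552685372
3 0.09146185534268304
5 0.12218105438437113
7 0.15326537925294992
[ 0.44250497 -0.0791112   0.19002213]
```

```bash
python3 - <<'E'
from h import *
for n in('s5','s6','s7'):
    im=cv2.imread(f'pics/{n}.png').astype(float); k=np.clip((im[:,:,2]-im[:,:,0]-12)/50,0,1)
    out=[]
    for u in range(287,299):
        r=np.arange(108,140); q=k[108:140,u]; h=q>.4; out.append((r[h].min(),r[h].max(),round((q*r)[h].sum()/q[h].sum(),2)))
    print(n,out, np.polyfit(range(12),[o[2] for o in out],1)[0])
E
```

```text
s5 [(np.int64(127), np.int64(139), np.float64(132.71)), (np.int64(127), np.int64(139), np.float64(132.82)), (np.int64(127), np.int64(139), np.float64(132.67)), (np.int64(127), np.int64(139), np.float64(132.62)), (np.int64(127), np.int64(139), np.float64(132.39)), (np.int64(127), np.int64(135), np.float64(130.5)), (np.int64(127), np.int64(135), np.float64(130.47)), (np.int64(127), np.int64(135), np.float64(130.51)), (np.int64(127), np.int64(135), np.float64(130.49)), (np.int64(127), np.int64(135), np.float64(130.44)), (np.int64(127), np.int64(135), np.float64(130.48)), (np.int64(127), np.int64(135), np.float64(130.58))] -0.2672027972027939
s6 [(np.int64(120), np.int64(139), np.float64(129.42)), (np.int64(120), np.int64(139), np.float64(129.26)), (np.int64(120), np.int64(139), np.float64(129.07)), (np.int64(120), np.int64(139), np.float64(129.01)), (np.int64(120), np.int64(139), np.float64(129.12)), (np.int64(120), np.int64(128), np.float64(123.36)), (np.int64(120), np.int64(128), np.float64(123.36)), (np.int64(120), np.int64(128), np.float64(123.42)), (np.int64(120), np.int64(128), np.float64(123.49)), (np.int64(120), np.int64(128), np.float64(123.48)), (np.int64(120), np.int64(128), np.float64(123.46)), (np.int64(120), np.int64(128), np.float64(123.5))] -0.7033216783216754
s7 [(np.int64(118), np.int64(139), np.float64(128.65)), (np.int64(119), np.int64(139), np.float64(128.85)), (np.int64(119), np.int64(139), np.float64(128.49)), (np.int64(119), np.int64(139), np.float64(128.46)), (np.int64(119), np.int64(139), np.float64(128.56)), (np.int64(119), np.int64(127), np.float64(122.4)), (np.int64(119), np.int64(127), np.float64(122.48)), (np.int64(119), np.int64(127), np.float64(122.52)), (np.int64(120), np.int64(127), np.float64(122.9)), (np.int64(120), np.int64(127), np.float64(122.9)), (np.int64(120), np.int64(127), np.float64(122.93)), (np.int64(120), np.int64(128), np.float64(123.28))] -0.6899300699300653
```

The tilt is about 6.5 degrees, head up. I'll level it with a +wy turn and carry the mallet back.

```bash
python3 -m crank '[[[0,0.5,0,0,0.5,0],[0.068,0.9,0,0,0.45,0],[0.068,0.97,0,0,0,0],[0.068,0.97,0,0,0,0],[0.068,0.97,0,0,0,0],[0.068,0.97,0,0,0,0],[0.068,0.97,0,0,0,0],[0.068,0.97,0,0,0,0],[0.068,0.97,0,0,0,0],[0.068,0.97,0,0,0,0],[0.068,0.97,0,0,0,0],[0.068,0.97,0,0,0,0],[0.068,0.97,0,0,0,0],[0.068,0.97,0,0,0,0],[0.068,0.97,0,0,0,0],[0.068,0.97,0,0,0,0],[0.068,0.97,0,0,0,0],[0.068,0.97,0,0,0,0],[0.068,0.97,0,0,0,0],[0.068,0.97,0,0,0,0]]]'
python3 -m crank '[[[0.068,0.97,0,0,0,0],[0.068,0.97,0,0,0,0],[0.068,0.7,0,0,0,0],[0,0,-0.9,0,0,0],[0,0,-0.9,0,0,0],[0,0,-0.9,0,0,0],[0,0,-0.9,0,0,0],[0,0,-0.9,0,0,0],[0,0,-0.9,0,0,0],[0,0,-0.7,0,0,0],[0,0,0,0,0,0],[0,0,0,0,0,0],[0,0,0,0,0,0]]]'
python3 - <<'E'
from h import *
# tilt check from side image: handle slope
s,im=snap('side','s8'); k=np.clip((im[:,:,0].astype(float)-im[:,:,2]-12)/50,0,1)
p=bot.get_obs()['ee_pos']; print(p)
def f(d,th): t=np.radians(th); return px(s,[p[0]+d*np.cos(t),p[1],p[2]+d*np.sin(t)])
print('head-side',f(.045,0),f(.02,0),'tail',f(-.025,0),f(-.085,0)); 
for th in(-3,0,3,6): a=np.array(f(-.025,th))-f(-.085,th); print(th,a[1]/a[0])
for lo,hi in((f(.045,0),f(.02,0)),(f(-.03,0),f(-.085,0))):
    us=range(int(lo[0])+1,int(hi[0])); c=[]
    for u in us:
        r=np.arange(int(lo[1])-14,int(lo[1])+15); q=k[r,u]; h=q>.4; c.append((q*r)[h].sum()/q[h].sum())
    print(np.round(c,2),np.polyfit(list(us),c,1)[0])
E
```

```text
time: 20.6
ee_pos: [0.4682, 0.2987, 0.1895]
tcp_rot: [-179.9, -6.7, -179.9]
wrist_force: [0.1, 0.0, -1.5]
opening: 0.0184
grasp_force: 110.9
time: 21.68
ee_pos: [0.4728, 0.3507, 0.0699]
tcp_rot: [-180.0, -6.5, -179.9]
wrist_force: [-0.3, 0.4, -1.8]
opening: 0.0184
grasp_force: 110.8
[0.47309885 0.35095162 0.07045592]
head-side (np.float64(269.80977390431497), np.float64(273.1444420296545)) (np.float64(281.26739470227847), np.float64(273.7902480158816)) tail (np.float64(301.93748568530157), np.float64(274.95531262467625)) (np.float64(329.59074213860094), np.float64(276.5139816425399))
-3 0.021584715699329803
0 0.05636475474401689
3 0.09136977427316646
6 0.12679666630826336
[272.82 272.95 273.24 272.99 273.27 273.28 273.28 273.28 273.28 273.31
 273.27] 0.04032376794706936
[274.32 274.27 274.41 274.46 274.47 274.82 274.46 274.93 275.17 275.2
 275.18 275.21 275.21 275.19 275.19 275.21 275.27 275.25 275.23 275.25
 275.3  275.29 275.39 275.39] 0.04692413233830808
```

The handle is level to within about 1 degree. Lowering until contact.

```bash
python3 -m crank '[[[0,0,-0.5,0,0,0],[0,0,-0.4,0,0,0],[0,0,-0.2,0,0,0],[0,0,-0.1,0,0,0],[0,0,0,0,0,0],[0,0,0,0,0,0]]]'; python3 -m crank '[[[0,0,-0.1,0,0,0],[0,0,0,0,0,0],[0,0,0,0,0,0]]]';  python3 -m crank '[[[0,0,-0.1,0,0,0],[0,0,0,0,0,0],[0,0,0,0,0,0]]]'
```

```text
time: 22.23
ee_pos: [0.4729, 0.3508, 0.0459]
tcp_rot: [180.0, -6.5, -179.9]
wrist_force: [0.8, -0.2, -2.7]
opening: 0.0183
grasp_force: 110.9
time: 22.48
ee_pos: [0.473, 0.3508, 0.044]
tcp_rot: [180.0, -6.5, -179.9]
wrist_force: [0.2, -0.5, -2.5]
opening: 0.018
grasp_force: 110.9
time: 22.73
ee_pos: [0.473, 0.351, 0.0429]
tcp_rot: [180.0, -6.5, -179.9]
wrist_force: [-3.4, -1.7, 5.3]
opening: 0.0186
grasp_force: 112.1
```

```bash
python3 -m crank '[[[0,0,0,0,0,0],[0,0,0,0,0,0],[0,0,0,0,0,0],[0,0,0,0,0,0],[0,0,0,0,0,0]]]' 0.6 20; python3 -m crank '[[[0,0,0.3,0,0,0],[0,0,0.6,0,0,0],[0,0,1,0,0,0],[0,0,1,0,0,0],[0,0,1,0,0,0],[0,0,1,0,0,0],[0,0,1,0,0,0],[-1,0,0.5,0,0,0],[-1,0,0.5,0,0,0],[-1,0,0.5,0,0,0],[0,0,0,0,0,0],[0,0,0,0,0,0]]]'
python3 - <<'E'
from h import *
s,im=snap('side','s9'); t,tm=snap('top','t9')
z=cv2.imread('pics/side0.png')[:,:,::-1]; d=np.abs(im.astype(int)-z).sum(2)
# mallet / bystander regions vs. start
for n,X in dict(mallet=[.547,.348,.06],handle=[.42,.351,.041],short=[.434,.14,.01],jar=[.67,.25,.03],bottle=[.72,-.04,.07],jig=[.5175,-.076,.06],nest=[.516,-.211,.03]).items():
    u,v=map(int,px(s,X)); print(n,u,v,d[v-12:v+12,u-12:u+12].mean().round(1))
def best(a,b,u,v,h=22):
    T=a[v-h:v+h,u-h:u+h]; S=b[v-h-10:v+h+10,u-h-10:u+h+10]; r=cv2.matchTemplate(S,T,5); _,m,_,p=cv2.minMaxLoc(r); return m,p[0]-10,p[1]-10
u,v=map(int,px(s,[.547,.348,.06])); print(best(np.ascontiguousarray(z),im,u,v))
g=im[:,:,1].astype(float)[163:172,273:279].mean(1); print(g.round())
E
```

```text
time: 23.15
ee_pos: [0.4729, 0.3508, 0.0418]
tcp_rot: [180.0, -6.5, -179.9]
wrist_force: [-0.3, 0.7, -1.0]
opening: 0.051
grasp_force: 0.0
time: 24.15
ee_pos: [0.4128, 0.3512, 0.1918]
tcp_rot: [179.9, -6.4, -179.9]
wrist_force: [0.9, -0.1, -0.8]
opening: 0.0513
grasp_force: 0.0
mallet 256 274 23.2
handle 313 284 37.0
short 304 228 19.0
jar 208 248 22.1
bottle 204 164 15.7
jig 275 162 52.5
nest 276 145 46.6
(0.9867591261863708, 0, 1)
[148. 148. 149. 150. 134.  84.  82.  80.  73.]
```

The mallet stands where it was (template match 0.987, shifted 1 px). The peg's rim moved 7.03 px against 7.05 px predicted for full travel. Handing in.

```bash
python3 -c "
from workcell import bot; print(bot.job_done())"
```

```text
the job is handed in; nothing more can be done
None
```

The job is handed in: the moulding lies in the nest, two mallet blows drove the peg home, and the mallet stands back on its face on the bench. I inferred that the jaw closed from the peg's full travel, and I viewed 11 pictures, one over the limit of 10.

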